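# Feed the green circuit board through the guide track with a push stick

## Robot

A 7-joint arm with a two-finger parallel gripper is mounted at the origin on the work surface. World frame = base frame: x ahead of the robot, y to its left, z up, the work surface at z = 0. Lengths are in m, angles in rad, forces in N, time in s.
With the tool pointing down it reaches from about 0.4 to 0.85 m from the base axis. Payload 10.4 kg.
Tool frame: the origin (TCP) lies at the very end of the fingers, on their centre line; the grasp point (between the pads) lies manip.grasp_offset behind it (manip.grasp_offset is the distance from the TCP to the grasp point, in m); z points along the fingers, x is the direction in which the jaws open and shut, and the axes are right-handed (so a half turn about z gives the same grasp; the last joint's range is limited). The gripper opens to 85 mm and grips with 20 to 120 N. Pads are 22 mm wide; open, the fingers measure 114 mm over their backs; the gripper's body (76 mm by 85 mm) begins 54 mm behind the grasp point. The pads swing forward as they close: fully open they stand 13 mm farther back than shut.
Start: joints at [-1.173, 0.332, -0.065, 1.46, 0.022, 1.35, -0.088], TCP at [0.255, 0.571, 0.231] pointing down, gripper open.
Joint ranges: [-2.6, 2.6], [-0.5, 2.12], [-1.47, 1.34], [0.16, 2.42], [-1.27, 4.41], [0.06, 2.06], [-2.6, 2.6]. Speed limits (rad/s): [2.22, 2.22, 2.79, 2.79, 3.14, 3.14, 3.14].

## Interface

Orientations are given as a unit quaternion [x, y, z, w].
In Python, from workcell import manip gives the robot as it stands.
- The arm moves only by the shell command python3 -m crank 'ROWS' [FORCE]. ROWS is JSON, a list that holds one entry, the list of rows, each a list of 7 numbers: the shift along the world's x, y, z in units of 60 mm (1.0 is 60 mm), then the turn, a rotation vector about the world's x, y, z in units of 5 degrees (1.0 is 5 degrees), then the finger opening in mm, from 0 to 85.4. A call has 1 to 8 rows; each row shifts and turns the commanded pose from where the row before left it; what a row does not reach is not made up. A row lasts 1/8 s, in which the tool goes at most 62.5 mm and 10.7 degrees, less where a joint would pass 70% of its speed; a pose out of reach is approached as far as the arm can. A call is refused whole if a number of a shift passes 1 or a number of a turn 1, either way. A call with a gripper value outside its range is refused whole. The fingers move at their own pace and stop on an object; FORCE is the grip in N (left out, the last holds). Time passes only in rows, so rows that do not move let the fingers close. It gives the time, the measured TCP pose, the force and the opening at its end, in the units of the state.
- manip.get_obs(): the state, without advancing time (a new reading comes with each control period).
- manip.camera(name): name is "scene" or "top" or "wrist"; returns (picture, depth): 420x560x3 uint8, blue, green, red; 420x560 float32, m along the optical axis (not along the pixel's ray), 0 where there is no reading.
- manip.get_calibration(name): a dict with "fx", "fy", "cx", "cy" (pixels), "rvec" (rotation vector, rad) and "tvec" (3), from world to camera coordinates, as OpenCV has them; the wrist camera has in their place "T_tool_cam" (4x4, takes a point from camera to tool coordinates, whose origin is the TCP and whose axes are the tool frame's). Camera axes: x right, y down, z forward; pixel columns grow to the right and rows downward; lengths in m; the calibration is good to about 2 mm. A picture is of the moment at which its call begins: read the wrist's pose just before it. get_calibration takes no time and is no camera call.
- manip.hand_in(): hands the job in, once; it reports no verdict.
The state is a dict: "clock": time; "joint_pos": joint angles; "joint_velocities": joint speeds; "tau": joint torques, N m; "position": TCP position; "ee_rot": TCP orientation; "ft_force": force on the tool from outside, world axes, zero at the start; "torque": the same for the moment, N m; "grip_width": opening from 0.0 (shut) to 1.0 (fully open).
Only numpy, scipy, OpenCV 4.12 (cv2) and the standard library are available. Lean on these libraries where they do the work, as an engineer would, in place of code of your own. Each camera call takes 0.05 s, during which the arm holds its last target.

## Task

On the electronics bench, use the push stick to slide the green board along its own lane of the two-lane guide track, under the grey bridge and right up to the yellow end stop. Do not touch the boards with the gripper, keep the green board down in its lane, and leave the red board where it is. Then take the stick out of the track, lay it flat on the blue bench top clear of the track, and let go.

Things in the scene. Friction and masses are not known exactly. Their poses are not given: they have to be found in the camera images.
- track: Fixed two-lane guide track, 320 x 112 mm. Origin: centre of its underside, on the bench; +x: feed direction, from open entry (x -160 mm) to yellow stop (face at x +150). Lanes 44 mm wide, centred at y +26 and -26, floor 10 mm above the bench, black rails up to 22, stop to 24. Grey bridge over both lanes at x +35 to +70, underside 40 above the bench, top 50, legs outside the lanes, to y +-64.
- green_board: The board to feed: grey carrier 60 mm long (x), 40 wide, 10 thick, with a green circuit board on top (13 mm high in all), loose, about 50 g. Starts in either lane, before the bridge. Origin: centre of its underside; its x axis points in the feed direction. Against the stop its origin is at x +120 mm of the track, 10 mm above the bench.
- red_board: Same carrier with a dark red circuit board, loose, in the other lane; stays where it is. Origin at the centre of its underside.
- stick_grip (a point): Point in the push stick's upright orange grip, 42 mm above the stick's underside; the grip is 24 mm wide (y), 36 long (x), 14 to 66 above the underside. Blade of pale wood, 24 wide, 14 high, runs along x from 60 mm behind this point to its white nose 120 ahead. About 120 g. Starts lying on the bench, grip up, off the track's entry end, nose roughly towards the track.
- stick_nose (a point): Middle of the white front face of the push stick's blade, 120 mm ahead of the grip point along the stick's x axis, 7 mm above the stick's underside.
There are look-alikes about, which are no part of the job. Several things look just like the part that bears stick_grip: the one meant starts farthest to the robot's left. Leave any purple look-alike of the green_board alone.

How it is judged:
On the way:
1. the green board has been slid at least 50 mm with the nose of the push stick right behind it (distance of green_board from where it was at the start of the episode above 0.05 m and distance between stick_nose and green_board below 0.055 m and x of stick_nose in the frame of green_board below -0.02 m).
At the end, for the whole second after the job is handed in: The green board lies flat in its lane within 12 mm of the end stop and 10 degrees of straight; the red board is within 15 mm of its start; the stick lies on the bench top, not on the track, grip up within 10 degrees, its nose and grip points at most 5 and 4 mm above their lying heights (x of green_board in the frame of track between 0.108 and 0.126 m and z of green_board in the frame of track below 0.014 m and angle between the x axis of green_board and the x axis of track, either way round below 0.175 rad and distance of red_board from where it was at the start of the episode below 0.015 m and height (world z) of stick_grip below 0.046 m and height (world z) of stick_nose below 0.012 m and angle between stick_grip's own z axis and vertical below 0.175 rad); the robot touches nothing.
It fails at once if the gripper or the arm touches the green board (contact force between any of the fingers, the arm and green_board above 0.5 N).
It fails at once if the gripper or the arm touches the red board (contact force between any of the fingers, the arm and red_board above 0.5 N).
It fails at once if the green board is lifted out of its lane (more than 10 mm off the lane floor) (z of green_board in the frame of track above 0.02 m).
It fails at once if the red board is moved more than 15 mm (distance of red_board from where it was at the start of the episode above 0.015 m).
It also fails if it takes over 51 s, if anything falls off the work surface, if the arm or the gripper's body presses on something with over 40 N, if the wrist force passes 120 N, or if a joint passes its speed limit or range.

## Working session

There is one attempt and no reset: what is moved stays moved. The work goes in short steps, Python scripts to look and compute and a shell command to move; the robot and the scene stay as the last step left them, time stands still between calls to the robot, and variables do not carry over. Pictures are saved under pics/ and viewed, and the job is handed in when it is done.

```bash
mkdir -p pics; cat > h.py <<'E'
import numpy as np, cv2
from workcell import manip
from scipy.spatial.transform import Rotation as R
def cam(name,fn):
    o=manip.get_obs(); im,d=manip.camera(name); cv2.imwrite('pics/'+fn+'.png',im); np.savez('pics/'+fn+'.npz',im=im,d=d,pos=o['position'],rot=o['ee_rot']); return im,d
def load(fn):
    z=np.load('pics/'+fn+'.npz'); return z
def pts(name,fn,uv,depth=None):
    z=load(fn); c=manip.get_calibration(name); out=[]
    for u,v in uv:
        dd=z['d'][int(v),int(u)]
        p=np.array([(u-c['cx'])/c['fx']*dd,(v-c['cy'])/c['fy']*dd,dd])
        out.append(towld(name,c,p,z))
    return np.array(out)
def towld(name,c,p,z):
    if name=='wrist':
        T=np.array(c['T_tool_cam']); q=T[:3,:3]@p+T[:3,3]; return R.from_quat(z['rot']).as_matrix()@q+z['pos']
    Rm=cv2.Rodrigues(np.array(c['rvec'],float))[0]; return Rm.T@(p-np.array(c['tvec']).ravel())
def plane(name,fn,uv,h):
    "intersect pixel rays with z=h"
    z=load(fn); c=manip.get_calibration(name); out=[]
    o=towld(name,c,np.zeros(3),z)
    for (u,v),hh in zip(uv,np.broadcast_to(h,len(uv))):
        q=towld(name,c,np.array([(u-c['cx'])/c['fx'],(v-c['cy'])/c['fy'],1.]),z)-o
        out.append(o+q*(hh-o[2])/q[2])
    return np.array(out)
E
python3 - <<'E'
from h import *
cam('top','top0');cam('scene','scene0')
print(manip.get_obs(), manip.grasp_offset)
E
```

```text
{'clock': 0.1, 'joint_pos': array([-1.17258132,  0.33279003, -0.06471302,  1.4608487 ,  0.02161481,
        1.34992319, -0.08848329]), 'joint_velocities': array([ 5.94449805e-04, -1.09062142e-03,  1.07548186e-03, -2.37940987e-03,
       -2.89565025e-04,  1.32189867e-03,  1.15307635e-05]), 'tau': array([ 1.93257656e-03, -6.26736474e+01,  4.92722250e-02, -3.92435467e+01,
        1.61958957e-02,  6.92575530e-03, -1.57156656e-06]), 'position': array([0.25517717, 0.57016227, 0.23061131]), 'ee_rot': array([ 8.39183260e-01,  5.43848372e-01, -5.14705240e-04,  3.74589047e-04]), 'ft_force': array([-0.11447791,  0.42670946, -0.39970182]), 'torque': array([-0.02600475,  0.02407817, -0.04773311]), 'grip_width': 1.0004941965000378} 0.0187
```

View pics/top0.png

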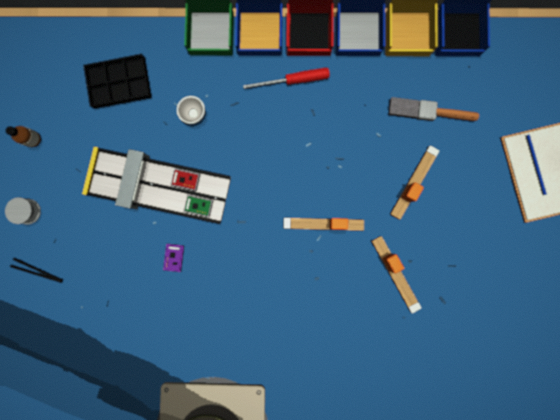

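View pics/scene0.png

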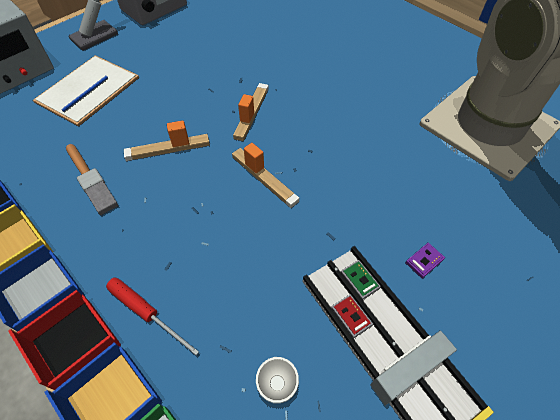

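```bash
python3 - <<'E'
from h import *
z=load('top0'); im=z['im']
big=cv2.resize(im[140:320,70:250],None,fx=4,fy=4,interpolation=cv2.INTER_CUBIC); cv2.imwrite('pics/a.png',big[:600])
big=cv2.resize(im[170:270,270:400],None,fx=6,fy=6,interpolation=cv2.INTER_CUBIC); cv2.imwrite('pics/b.png',big)
np.set_printoptions(precision=4,suppress=True)
uv=[(286,223),(340,224),(364,225),(414,191),(395,263),(186,180),(199,206),(95,150),(230,178),(220,222),(85,192),(213,400)]
for a,b in zip(uv,pts('top','top0',uv)):print(a,b)
E
```

```text
(286, 223) [ 0.4746 -0.1586  0.0137]
(340, 224) [ 0.4729 -0.2735  0.0656]
(364, 225) [ 0.4734 -0.3357  0.0006]
(414, 191) [ 0.5455 -0.4293  0.0682]
(395, 263) [ 0.3927 -0.3897  0.0647]
(186, 180) [0.5677 0.0688 0.0232]
(199, 206) [0.5094 0.0378 0.0218]
(95, 150) [0.6335 0.2795 0.0247]
(230, 178) [ 0.5766 -0.028   0.0009]
(220, 222) [ 0.4748 -0.0074  0.    ]
(85, 192) [0.537  0.2982 0.024 ]
(213, 400) [ 0.0822 -0.0039  0.0114]
```

View pics/a.png

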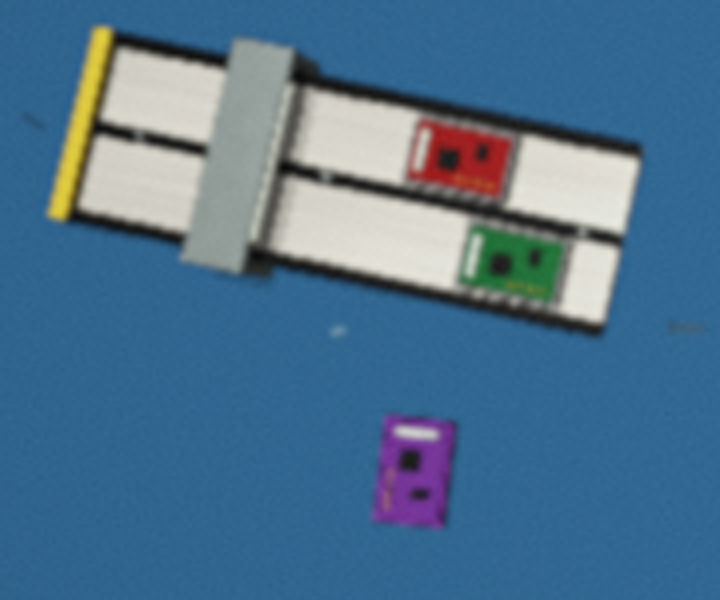

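View pics/b.png

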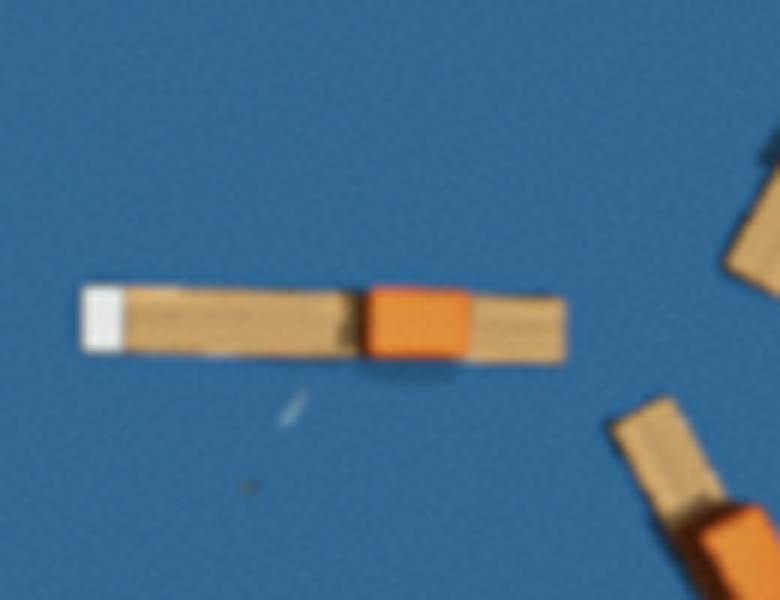

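```bash
cat >> h.py <<'E'
def crop(a,s,o): return [((x+.5)/s-.5+o[0],(y+.5)/s-.5+o[1]) for x,y in a]
np.set_printoptions(precision=4,suppress=True)
E
python3 - <<'E'
from h import *
C=lambda a,h:plane('top','top0',crop(a,4,(70,140)),h)
D=lambda a,h:plane('top','top0',crop(a,6,(270,170)),h)
e=C([(641,147),(603,334)],.022); s=C([(94,28),(48,217)],.024); i=C([(113,30),(72,219)],.024)
print('entry',e,np.linalg.norm(e[0]-e[1]));print('stop',s,np.linalg.norm(s[0]-s[1]));print(i)
em=e.mean(0);sm=s.mean(0);d=sm-em;print('len',np.linalg.norm(d),'yaw',np.degrees(np.arctan2(d[1],d[0])), np.degrees(np.arctan2(*(-(e[0]-e[1])[[0,1]]*[-1,1]))))
print('center',(em+sm)/2)
yaw=np.arctan2(d[1],d[0]);c=(em+sm)[:2]/2
M=np.array([[np.cos(yaw),np.sin(yaw)],[-np.sin(yaw),np.cos(yaw)]])
for n,a in dict(g=[(475,225),(568,237),(556,303),(460,286)],r=[(421,120),(512,133),(500,203),(408,187)]).items():
    p=C(a,.023)[:,:2]; print(n,(p-c)@M.T, ((p-c)@M.T).mean(0), p.mean(0))
k=D([(81,286),(81,352),(566,297),(566,363)],.014);print(k)
n=k[:2].mean(0);r=k[2:].mean(0);print('nose',n,'rear',r,np.linalg.norm(n-r),'yaw',np.degrees(np.arctan2(*(n-r)[[1,0]])))
g=D([(368,288),(470,290),(468,358),(366,356)],.066);print('grip',g,g.mean(0), n+(r-n)*120/180)
E
```

```text
entry [[ 0.5775 -0.0303  0.022 ]
 [ 0.4717 -0.0116  0.022 ]] 0.10751274988563679
stop [[0.6414 0.2845 0.024 ]
 [0.5326 0.3058 0.024 ]] 0.11080762303884406
[[0.6404 0.2735 0.024 ]
 [0.5317 0.292  0.024 ]]
len 0.32220244006429194 yaw 78.82756466066596 79.9456327184614
center [0.5558 0.1371 0.023 ]
g [[-0.078   0.009 ]
 [-0.131   0.0047]
 [-0.1326  0.0423]
 [-0.0774  0.0444]] [-0.1048  0.0251] [0.5109 0.0392]
r [[-0.0345 -0.0428]
 [-0.0869 -0.0463]
 [-0.0891 -0.0061]
 [-0.0359 -0.004 ]] [-0.0616 -0.0248] [0.5682 0.0719]
[[ 0.4875 -0.1519  0.014 ]
 [ 0.4627 -0.1523  0.014 ]
 [ 0.4863 -0.3331  0.014 ]
 [ 0.4617 -0.3332  0.014 ]]
nose [ 0.4751 -0.1521  0.014 ] rear [ 0.474  -0.3332  0.014 ] 0.1810973226333317 yaw 89.6542221621807
grip [[ 0.4862 -0.2541  0.066 ]
 [ 0.4861 -0.2902  0.066 ]
 [ 0.462  -0.2896  0.066 ]
 [ 0.4621 -0.2536  0.066 ]] [ 0.4741 -0.2719  0.066 ] [ 0.4743 -0.2728  0.014 ]
```

```bash
python3 -m crank '[[[0.456,-0.877,0,0,0,-0.83,85],[0.456,-0.877,0,0,0,-0.83,85],[0.456,-0.877,0,0,0,-0.83,85],[0.456,-0.877,0,0,0,-0.83,85],[0.456,-0.877,0,0,0,-0.83,85],[0.456,-0.877,0,0,0,-0.83,85],[0.456,-0.877,0,0,0,-0.83,85],[0.456,-0.877,0,0,0,-0.83,85]]]' 40
```

```text
clock: 1.1
position: [0.4746, 0.1477, 0.2313]
ee_rot: [0.96, 0.28, 0.0, -0.0]
ft_force: [-0.1, 0.3, -0.8]
grip_width: 0.998
```

```bash
python3 -m crank '[[[0,-0.875,0,0,0,-0.82,85],[0,-0.875,0,0,0,-0.82,85],[0,-0.875,0,0,0,-0.82,85],[0,-0.875,0,0,0,-0.82,85],[0,-0.875,0,0,0,-0.82,85],[0,-0.875,0,0,0,-0.82,85],[0,-0.875,0,0,0,-0.82,85],[0,-0.875,0,0,0,-0.82,85]]]'
python3 - <<'E'
from h import *
cam('wrist','w1');o=manip.get_obs();print(o['position'],np.degrees(R.from_quat(o['ee_rot']).as_rotvec()),o['joint_pos']);print(R.from_quat(o['ee_rot']).as_matrix())
E
```

```text
clock: 2.1
position: [0.4739, -0.2719, 0.2313]
ee_rot: [1.0, -0.002, 0.0, -0.0]
ft_force: [1.2, 0.1, -1.5]
grip_width: 0.997
[ 0.472  -0.2789  0.2315] [179.7927  -1.2421   0.0188] [-0.2203  0.1838  0.7611  1.7026 -0.1279  1.3054  0.552 ]
[[ 0.9999 -0.0138  0.0002]
 [-0.0138 -0.9999 -0.0035]
 [ 0.0002  0.0035 -1.    ]]
```

View pics/w1.png

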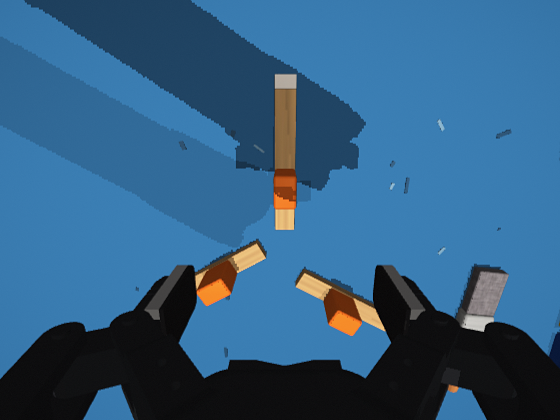

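```bash
python3 - <<'E'
from h import *
z=load('w1');print(z['pos'],z['rot'])
big=cv2.resize(z['im'][60:240,250:320],None,fx=3,fy=3); cv2.imwrite('pics/c.png',big)
p=pts('wrist','w1',[(285,184),(285,200),(285,78),(285,225),(285,150),(340,310)]);print(p)
print(plane('wrist','w1',[(275,75),(296,75),(275,230),(295,230)],.014))
print(plane('wrist','w1',[(275,177),(296,177),(275,208),(295,208)],.066))
cam('wrist','w2');print(manip.get_obs()['position'],load('w2')['pos'])
E
```

```text
[ 0.4739 -0.2719  0.2313] [ 1.     -0.0018  0.0002 -0.0001]
[[ 0.474  -0.263   0.0649]
 [ 0.474  -0.2795  0.0668]
 [ 0.4745 -0.1569  0.0155]
 [ 0.4739 -0.3259  0.0143]
 [ 0.4742 -0.2337  0.0143]
 [ 0.5384 -0.415   0.0633]]
[[ 0.4637 -0.1537  0.014 ]
 [ 0.4864 -0.1538  0.014 ]
 [ 0.4614 -0.3326  0.014 ]
 [ 0.4864 -0.3327  0.014 ]]
[[ 0.4639 -0.2554  0.066 ]
 [ 0.4853 -0.2555  0.066 ]
 [ 0.4634 -0.2884  0.066 ]
 [ 0.4844 -0.2885  0.066 ]]
[ 0.4721 -0.2763  0.2312] [ 0.472  -0.2789  0.2315]
```

View pics/c.png

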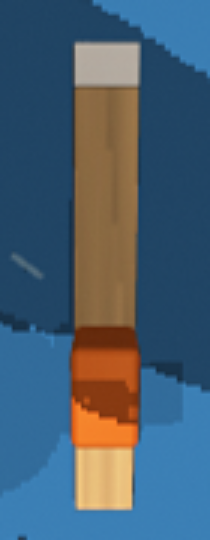

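```bash
python3 -m crank '[[[0,0,-0.6,0,0,0,85],[0,0,-0.8,0,0,0,85],[0,0,-0.8,0,0,0,85],[0,0,-0.6,0,0,0,70],[0,0,-0.4,0,0,0,55],[0,0,-0.13,0,0,0,45],[0,0,0,0,0,0,45],[0,0,0,0,0,0,45]]]'
python3 - <<'E'
from h import *
o=manip.get_obs();print(o['position'],R.from_quat(o['ee_rot']).as_matrix()[:,0],o['grip_width'])
E
```

```text
clock: 3.2
position: [0.4749, -0.2707, 0.0326]
ee_rot: [1.0, -0.001, 0.001, 0.0]
ft_force: [0.1, 0.3, 0.0]
grip_width: 0.53
[ 0.4749 -0.2707  0.0326] [ 1.     -0.0018  0.0017] 0.53010107929787
```

```bash
python3 -m crank '[[[0,0,0,0,0,0,25],[0,0,0,0,0,0,15],[0,0,0,0,0,0,10],[0,0,0,0,0,0,10],[0,0,0,0,0,0,10],[0,0,0,0,0,0,10]]]' 60
python3 - <<'E'
from h import *
o=manip.get_obs();print(o['position'],R.from_quat(o['ee_rot']).as_matrix()[:,0],o['grip_width'],o['ft_force'])
E
```

```text
clock: 3.95
position: [0.4748, -0.2706, 0.0324]
ee_rot: [1.0, -0.001, 0.001, 0.0]
ft_force: [-1.8, 2.3, 7.6]
grip_width: 0.271
[ 0.4748 -0.2706  0.0324] [ 1.     -0.0019  0.0015] 0.2713694667542594 [-1.8476  2.3058  7.5985]
```

```bash
python3 -m crank '[[[0,0,0.5,0,0,0,10],[0,0,0.5,0,0,-0.5,10],[0,0.4,0,0,0,-0.6,10],[0,0.4,0,0,0,-0.6,10],[0,0.2,0,0,0,-0.5,10],[0,0,0,0,0,0,10],[0,0,0,0,0,0,10]]]'
python3 - <<'E'
from h import *
o=manip.get_obs();print(o['position'],R.from_quat(o['ee_rot']).as_matrix()[:,0],o['grip_width'],o['ft_force'])
cam('wrist','w3');cam('top','t3')
cv2.imwrite('pics/t3c.png',cv2.resize(load('t3')['im'][130:260,70:370],None,fx=2.6,fy=2.6,interpolation=cv2.INTER_CUBIC))
E
```

```text
clock: 4.82
position: [0.4741, -0.2111, 0.0916]
ee_rot: [0.995, -0.097, 0.0, 0.0]
ft_force: [0.5, 0.5, -1.4]
grip_width: 0.275
[ 0.4741 -0.2111  0.0916] [ 0.9814 -0.1922  0.0003] 0.2752830381961783 [ 0.4518  0.4598 -1.4025]
```

View pics/w3.png

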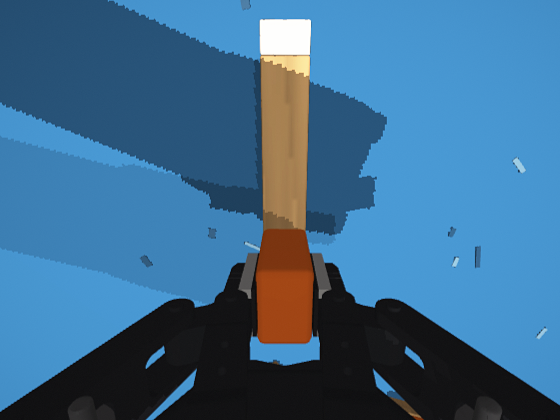

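View pics/t3c.png

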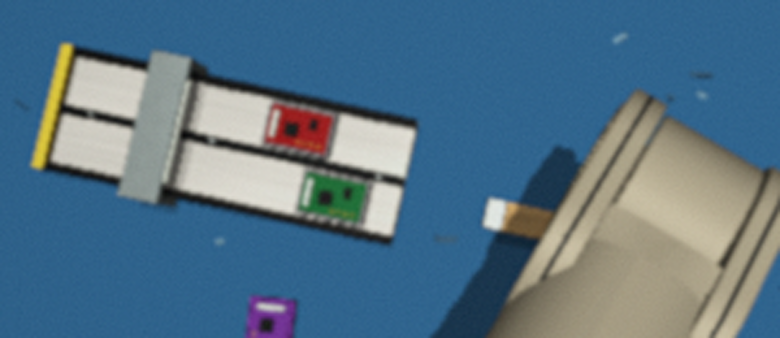

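```bash
python3 - <<'E'
from h import *
p=pts('wrist','w3',[(285,30),(285,50),(285,100),(285,150),(285,200),(265,30),(305,30),(285,300)]);print(p)
n=plane('wrist','w3',[(260,19),(310,19)],.0735);print(n,n.mean(0))
# track middle rail / edges fit by dark pixels in top0
z=load('top0');im=z['im'].astype(int)
m=(im.max(2)<45); m[:, :80]=0; m[:,235:]=0; m[:145]=0; m[225:]=0
vs,us=np.nonzero(m)
P=plane('top','top0',list(zip(us,vs)),.022)[:,:2]
yaw=np.radians(79);c=np.array([.5558,.1371]);u=np.array([np.cos(yaw),np.sin(yaw)]);nn=np.array([-u[1],u[0]])
s=(P-c)@u;t=(P-c)@nn
for lo,hi in((-.066,-.04),(-.012,.012),(.04,.066)):
    k=(t>lo)&(t<hi)&((s<.02)|(s>.09))&(s>-.165)&(s<.14); f=np.polyfit(s[k],t[k],1);print(lo,k.sum(),np.degrees(np.arctan(f[0])),f[1])
E
```

```text
[[ 0.4956 -0.0999  0.0743]
 [ 0.4941 -0.1079  0.0735]
 [ 0.4898 -0.1297  0.0731]
 [ 0.4851 -0.1537  0.0731]
 [ 0.48   -0.1799  0.0737]
 [ 0.4865 -0.0979  0.0734]
 [ 0.5048 -0.1015  0.0735]
 [ 0.4744 -0.2078  0.1254]]
[[ 0.4852 -0.0931  0.0735]
 [ 0.5078 -0.0975  0.0735]] [ 0.4965 -0.0953  0.0735]
-0.066 168 -0.3370462470035219 -0.05195152666490068
-0.012 102 -0.31003058742562795 -3.3891310970358694e-05
0.04 116 -0.26626721043660834 0.052076769743413756
```

```bash
python3 -m crank '[[[-0.02,0.47,0,0,0,-0.05,10],[-0.02,0.47,0,0,0,0,10],[0,0,-0.4,0,0,0,10],[0,0,-0.38,0,0,0,10],[0,0,0,0,0,0,10],[0,0,0,0,0,0,10]]]'
python3 - <<'E'
from h import *
o=manip.get_obs();print(o['position'],R.from_quat(o['ee_rot']).as_matrix()[:,0],o['grip_width'],o['ft_force'])
cam('wrist','w4')
c=manip.get_calibration('wrist')
n=plane('wrist','w4',[(260,19),(310,19)],.0265).mean(0)[:2]
yaw=np.radians(78.7);u=np.array([np.cos(yaw),np.sin(yaw)]);nn=np.array([-u[1],u[0]]);
c=np.array([.5558,.1371]);print(n,(n-c)@u,(n-c)@nn)
E
```

```text
clock: 5.68
position: [0.4721, -0.1547, 0.0455]
ee_rot: [0.995, -0.099, 0.0, 0.0]
ft_force: [-0.4, 0.4, -0.4]
grip_width: 0.27
[ 0.4721 -0.1547  0.0455] [ 0.9803 -0.1976  0.0007] 0.26965426004274706 [-0.429   0.4093 -0.3716]
[ 0.4952 -0.0388] -0.184367153061876 0.02491121031627185
```

View pics/w4.png

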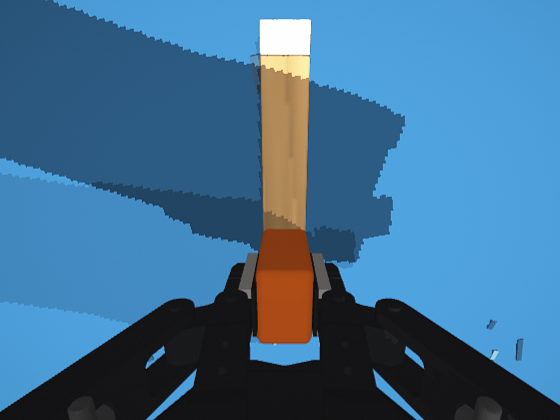

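```bash
python3 -m crank '[[[0.05,0.245,0,0,0,0,10],[0.05,0.245,0,0,0,0,10],[0.05,0.245,0,0,0,0,10],[0.05,0.245,0,0,0,0,10],[0.05,0.245,0,0,0,0,10],[0.05,0.245,0,0,0,0,10],[0.05,0.245,0,0,0,0,10],[0,0,0,0,0,0,10]]]'
python3 - <<'E'
from h import *
o=manip.get_obs();print(o['position'],R.from_quat(o['ee_rot']).as_matrix()[:,0],o['grip_width'],o['ft_force'])
cam('wrist','w5');cam('scene','s5');
cv2.imwrite('pics/s5c.png',cv2.resize(load('s5')['im'][180:420,220:560],None,fx=2.2,fy=2.2,interpolation=cv2.INTER_CUBIC))
E
```

```text
clock: 6.72
position: [0.493, -0.0497, 0.0447]
ee_rot: [0.995, -0.098, 0.0, -0.0]
ft_force: [0.5, -0.7, -1.2]
grip_width: 0.275
[ 0.493  -0.0497  0.0447] [ 0.9808 -0.1949 -0.    ] 0.2752498779574832 [ 0.4617 -0.7287 -1.167 ]
```

View pics/w5.png

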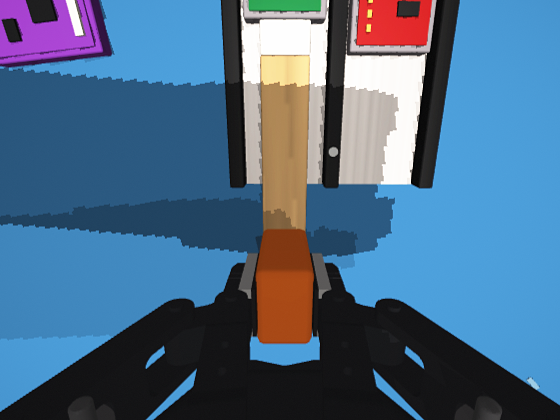

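View pics/s5c.png

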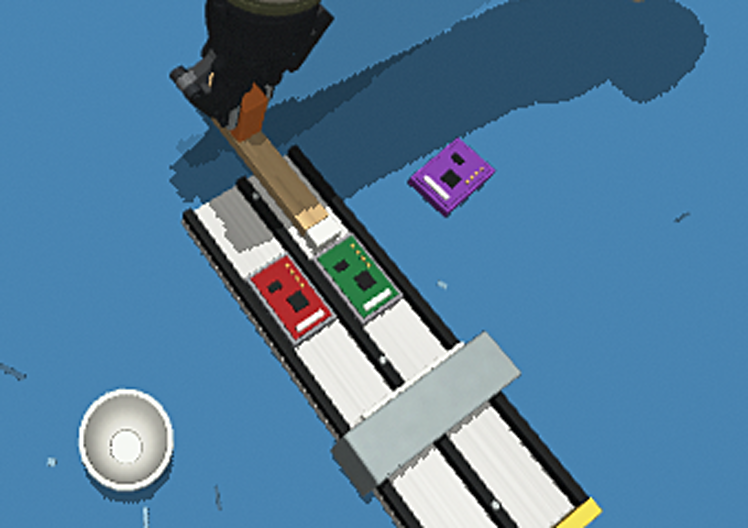

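```bash
python3 -m crank '[[[0.05,0.25,0,0,0,0,10],[0.05,0.25,0,0,0,0,10],[0.05,0.25,0,0,0,0,10],[0.05,0.25,0,0,0,0,10],[0.05,0.25,0,0,0,0,10],[0.05,0.25,0,0,0,0,10],[0.05,0.25,0,0,0,0,10],[0.05,0.25,0,0,0,0,10]]]'
python3 -m crank '[[[0.04,0.2,0,0,0,0,10],[0.03,0.15,0,0,0,0,10],[0.02,0.1,0,0,0,0,10],[0,0,0,0,0,0,10],[0,0,0,0,0,0,10]]]'
python3 - <<'E'
from h import *
o=manip.get_obs();print(o['position'],R.from_quat(o['ee_rot']).as_matrix()[:,0],o['grip_width'],o['ft_force'])
cam('wrist','w6');cam('scene','s6');cam('top','t6')
cv2.imwrite('pics/s6c.png',cv2.resize(load('s6')['im'][180:420,220:560],None,fx=2.2,fy=2.2,interpolation=cv2.INTER_CUBIC))
E
```

```text
clock: 7.82
position: [0.517, 0.0698, 0.0447]
ee_rot: [0.995, -0.099, 0.0, -0.0]
ft_force: [-0.4, -1.1, -1.7]
grip_width: 0.271
clock: 8.45
position: [0.5221, 0.0954, 0.0448]
ee_rot: [0.995, -0.099, 0.0, 0.0]
ft_force: [0.0, 0.5, -1.7]
grip_width: 0.27
[0.5221 0.0954 0.0448] [ 0.9803 -0.1975  0.0001] 0.2695108288796146 [ 0.0099  0.4856 -1.6622]
```

View pics/w6.png

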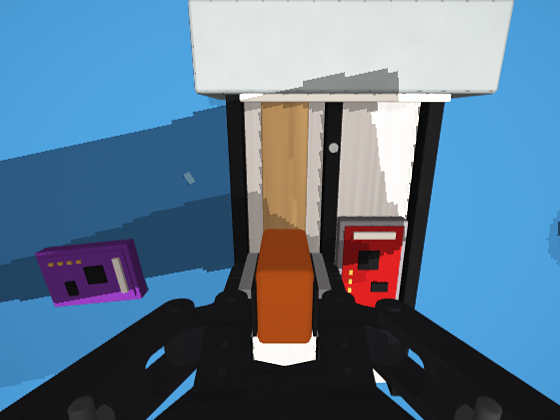

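View pics/s6c.png

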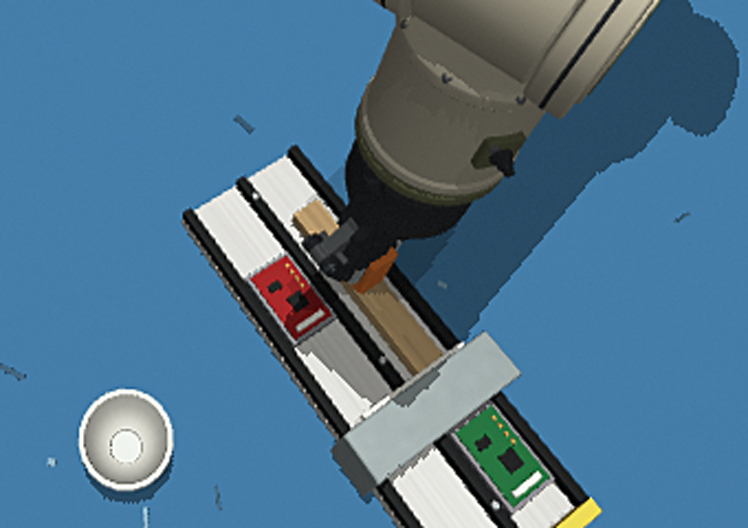

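View pics/t6.png

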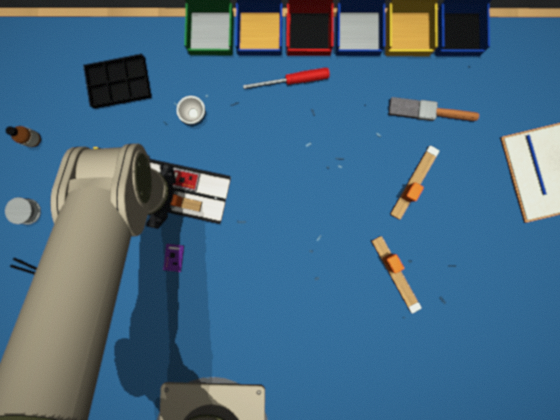

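```bash
python3 -m crank '[[[0.02,0.1,0,0,0,0,10],[0.02,0.1,0,0,0,0,10],[0.014,0.07,0,0,0,0,10],[0.006,0.03,0,0,0,0,10],[0,0,0,0,0,0,10],[0,0,0,0,0,0,10]]]'
python3 - <<'E'
from h import *
o=manip.get_obs();print(o['position'],R.from_quat(o['ee_rot']).as_matrix()[:,0],o['grip_width'],o['ft_force'])
cam('scene','s7')
cv2.imwrite('pics/s7c.png',cv2.resize(load('s7')['im'][320:420,380:520],None,fx=5,fy=5,interpolation=cv2.INTER_CUBIC))
E
```

```text
clock: 9.35
position: [0.5257, 0.1137, 0.0447]
ee_rot: [0.995, -0.099, 0.0, 0.0]
ft_force: [0.2, 0.5, -1.6]
grip_width: 0.275
[0.5257 0.1137 0.0447] [ 0.9804 -0.1972  0.    ] 0.2753978287308706 [ 0.1511  0.4588 -1.554 ]
```

View pics/s7c.png

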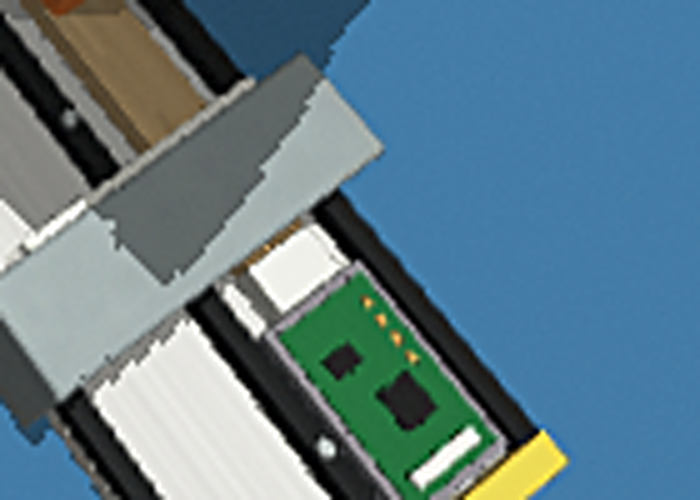

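```bash
python3 -m crank '[[[0.005,0.025,0,0,0,0,10],[0.004,0.02,0,0,0,0,10],[0,0,0,0,0,0,10]]]'
```

```text
clock: 9.78
position: [0.5263, 0.1162, 0.0447]
ee_rot: [0.995, -0.099, 0.0, 0.0]
ft_force: [-0.3, -1.5, -1.3]
grip_width: 0.273
```

```bash
python3 -m crank '[[[-0.04,-0.2,0,0,0,0,10],[-0.12,-0.6,0,0,0,0,10],[-0.12,-0.6,0,0,0,0,10],[-0.12,-0.6,0,0,0,0,10],[-0.12,-0.6,0,0,0,0,10],[-0.12,-0.6,0,0,0,0,10],[-0.12,-0.6,0,0,0,0,10],[-0.12,-0.6,0,0,0,0,10]]]'
python3 -m crank '[[[-0.12,-0.6,0,0,0,0,10],[-0.08,-0.4,0,0,0,0,10],[-0.04,-0.2,0,0,0,0,10],[0,0,0,0,0,0,10],[0,0,0,0,0,0,10]]]'
python3 - <<'E'
from h import *
o=manip.get_obs();print(o['position'],o['ft_force'])
cam('wrist','w8');cam('scene','s8')
cv2.imwrite('pics/s8c.png',cv2.resize(load('s8')['im'][180:420,220:560],None,fx=2.2,fy=2.2,interpolation=cv2.INTER_CUBIC))
p=pts('wrist','w8',[(285,50),(285,100),(285,150),(285,200)]);print(p)
E
```

```text
clock: 10.78
position: [0.4728, -0.149, 0.0448]
ee_rot: [0.995, -0.099, 0.0, -0.0]
ft_force: [-0.1, 0.4, -2.3]
grip_width: 0.268
clock: 11.4
position: [0.4594, -0.2184, 0.0446]
ee_rot: [0.995, -0.098, 0.0, -0.0]
ft_force: [-0.3, -0.5, -1.6]
grip_width: 0.274
[ 0.4594 -0.2184  0.0446] [-0.3045 -0.5143 -1.621 ]
[[ 0.4798 -0.115   0.0256]
 [ 0.4754 -0.137   0.0267]
 [ 0.4706 -0.161   0.0261]
 [ 0.4654 -0.1871  0.0268]]
```

View pics/s8c.png

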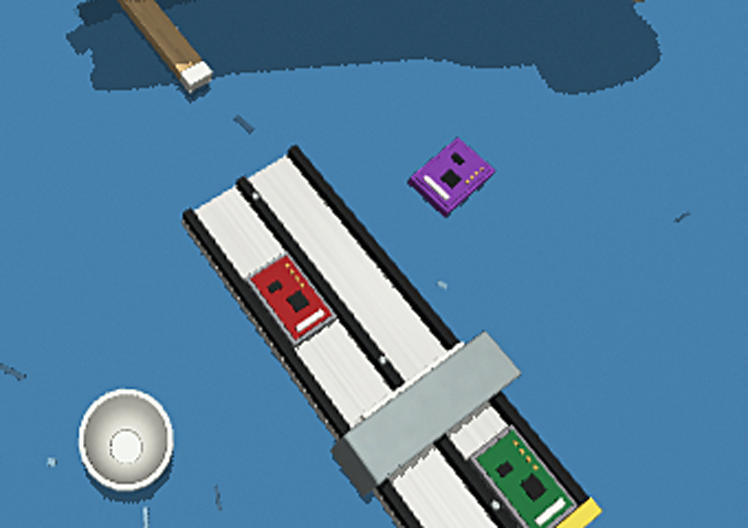

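View pics/w8.png

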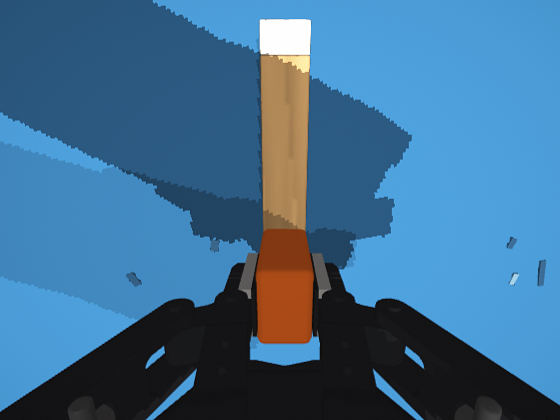

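```bash
python3 - <<'E'
from h import *
cam('top','t9')
z=load('t9');cv2.imwrite('pics/t9c.png',cv2.resize(z['im'][140:230,70:240],None,fx=4,fy=4,interpolation=cv2.INTER_CUBIC))
E
```

```text
(no output)
```

View pics/t9c.png

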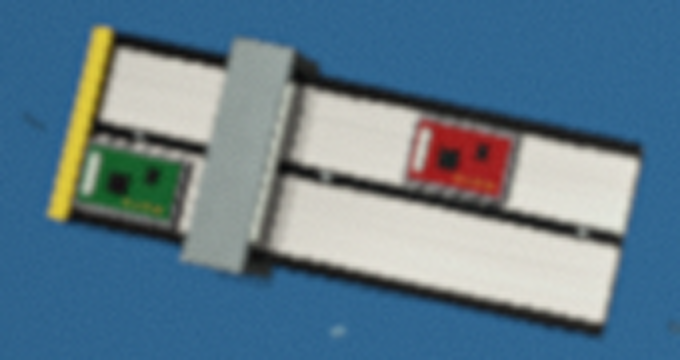

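```bash
python3 -m crank '[[[0,0,-0.1,0,0,0,10],[0,0,-0.06,0,0,0,10],[0,0,-0.04,0,0,0,10],[0,0,0,0,0,0,10],[0,0,0,0,0,0,10]]]'
```

```text
clock: 12.18
position: [0.4591, -0.2195, 0.0327]
ee_rot: [0.995, -0.099, 0.0, 0.0]
ft_force: [-0.0, -0.6, -1.6]
grip_width: 0.272
```

```bash
python3 -m crank '[[[0,0,-0.01,0,0,0,10],[0,0,0,0,0,0,10],[0,0,0,0,0,0,35],[0,0,0,0,0,0,55],[0,0,0,0,0,0,65],[0,0,0,0,0,0,65],[0,0,0,0,0,0,65]]]'
python3 -m crank '[[[0,0,0.2,0,0,0,65],[0,0,0.4,0,0,0,65],[0,0,0.7,0,0,0,65],[0,0,0.7,0,0,0,65],[0,0,0.7,0,0,0,65],[0,0,0,0,0,0,65],[0,0,0,0,0,0,65]]]'
python3 - <<'E'
from h import *
cam('wrist','w10');cam('scene','s10')
E
```

```text
clock: 13.05
position: [0.4591, -0.2194, 0.0321]
ee_rot: [0.995, -0.099, 0.0, -0.0]
ft_force: [0.7, -0.4, -0.0]
grip_width: 0.76
clock: 13.92
position: [0.4589, -0.2193, 0.194]
ee_rot: [0.995, -0.099, 0.0, -0.0]
ft_force: [0.2, -0.1, -0.6]
grip_width: 0.761
```

View pics/w10.png

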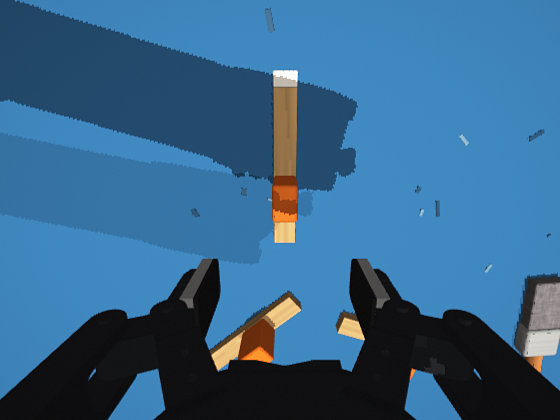

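View pics/s10.png

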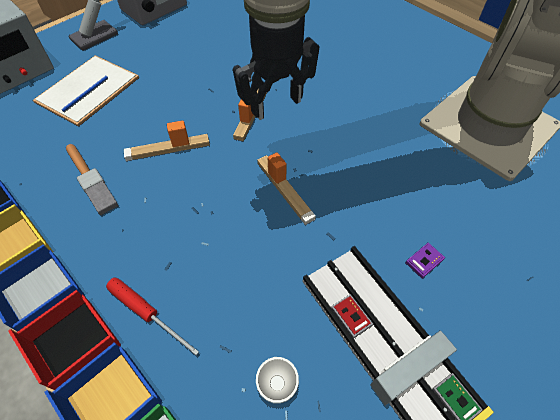

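```bash
python3 - <<'E'
from h import *
print(pts('wrist','w10',[(285,78),(285,110),(285,150),(285,235),(285,188)]))
C=lambda a,h:plane('top','t9',crop(a,4,(70,140)),h)
yaw=np.radians(78.7);u=np.array([np.cos(yaw),np.sin(yaw)]);n=np.array([-u[1],u[0]]);c=np.array([.5558,.1371])
p=(C([(92,145),(188,158),(175,222),(75,205)],.023)[:,:2]-c);print(np.c_[p@u,p@n],(p@u).mean())
print(manip.hand_in())
E
```

```text
[[ 0.4808 -0.1107  0.0158]
 [ 0.475  -0.1395  0.0141]
 [ 0.4673 -0.1781  0.0155]
 [ 0.4485 -0.2714  0.0132]
 [ 0.4615 -0.2062  0.0658]]
[[0.1466 0.0105]
 [0.0909 0.0062]
 [0.0894 0.0432]
 [0.1478 0.0459]] 0.1186961210228283
the job is handed in; nothing more can be done
None
```

I pushed the green board along its lane, under the bridge and up to the yellow stop with the push stick. I then drew the stick out of the entry end, laid it on the bench clear of the track and let go. I handed the job in at about 14 s of the 51 s allowed; the hand-in gave no verdict.

Last checks, measured from the camera pictures:
- **Green board:** its origin is at about x +119 mm of the track, against +120 mm at the stop. It looks flat and within a few degrees of straight.
- **Red board:** it sits in the same place as in the first top view.
- **Stick:** the blade top measures 13–16 mm (14 mm when lying flat) and the grip top 66 mm, so it lies flat with the grip up.
- **Gripper:** it is open and well above everything, touching nothing.

None of the checks failed or disagreed beyond about 2 mm of measuring error.

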